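# Free the water-test plate from its clamp and stand it up to dry

### The arm

A 6-joint arm with a two-finger parallel gripper is mounted at the origin on the work surface. World frame = base frame: x ahead of the robot, y to its left, z up, the work surface at z = 0. Lengths are in mm, angles in rad, forces in N, time in s.
With the tool pointing down it reaches from about 400 to 825 mm from the base axis. Payload 7 kg.
Tool frame: the origin (TCP) lies at the very end of the fingers, on their centre line; the grasp point (between the pads) lies 19 mm behind it; z points along the fingers, y is the direction in which the jaws open and shut (so a half turn about z gives the same grasp; the last joint's range is limited). The gripper opens to 88 mm and grips with 3 to 60 N. Pads are 19 mm wide; open, the fingers measure 130 mm over their backs; the gripper's body (78 mm by 193 mm) begins 47 mm behind the grasp point.
Start: joints at [1.517, 0.359, 0.012, 0, -1.224, -0.288], TCP at [226.257, 635.927, 226.561] pointing down, gripper open.
Joint ranges: [-3.07, 3.07], [-1.43, 2.12], [-1.02, 1.25], [-3.03, 1.67], [-3.05, -0], [-3.03, 3.03]. Speed limits (rad/s): [2.39, 2.39, 3.01, 3.14, 3.14, 3.14].

### API

Orientations are given as a unit quaternion [x, y, z, w].
In Python, from plant import bot gives the robot as it stands. Calls block until the motion is done:
- bot.move_ptp(position, orientation): joint-space move of the TCP to a pose.
- bot.line_to(position, velocity=150, ori=None): straight line of the TCP; ori=None keeps the orientation; velocity is the mean speed in mm/s.
- bot.move_joints(angles): joint-space move.
- bot.move_gripper(opening, force=None): finger opening in mm; force is the grip in N (None keeps the last); returns when the fingers have stopped.
- bot.pause(seconds).
- bot.solve_ik(position, orientation): joint angles nearest the present ones, or None.
- bot.read_state(): the state.
- bot.camera(name): name is "side" or "top"; returns the picture (400x640x3 uint8, red, green, blue); there is no depth.
- bot.get_calibration(name): a dict with "fx", "fy", "cx", "cy" (pixels), "view" (4x4, takes a point from world to camera coordinates). Camera axes: x right, y up, looking along -z (the intrinsics and any distortion apply to the point x, -y, -z); pixel columns grow to the right and rows downward; lengths in mm; the calibration is good to about 2 mm. A picture is of the moment at which its call begins. get_calibration takes no time and is no camera call.
A pose or a line that the arm cannot do raises bot.Unreachable and nothing moves.
- bot.close_job(): hands the job in, once; it reports no verdict.
The state is a dict: "t": time; "joint_pos": joint angles; "qvel": joint speeds; "tau": joint torques, N m; "tcp_pos": TCP position; "eef_rot": TCP orientation; "contact_force": force on the tool from outside, world axes, zero at the start; "moment": the same for the moment, N m; "width": finger opening in mm.
Only numpy, scipy, OpenCV 4.12 (cv2) and the standard library are available. Lean on these libraries where they do the work, as an engineer would, in place of code of your own. Each camera call takes 0.05 s, during which the arm holds its last target. There are 200 camera calls.

### The job

Lift the hinged clamp bar right up and leave it up, then slide the aluminium test plate out from beneath it. Lay the plate in the white V-shaped cradle and let go, so you can take it again by its upper long edge, and stand it on its long edge in the middle of the empty slot of the drying rack, let go. Leave the plate already in the rack, the cup and the meter where they are.

Things in the scene. Friction and masses are not known exactly. Their poses are not given: they have to be found in the camera images.
- bar (a joint): Angle of the clamp bar (rad): 0 = down across the plate, 1.75 = end stop; grows as the handle is lifted. Stiff hinge: the bar stays where it is left; swinging it takes about 4 N at the handle. When down, an 8 mm pin under the bar sits in the plate's hole and keeps the plate from sliding.
- bar_handle (a point): Grip point: middle of the bare part of the bar's black round handle rod (12 mm diameter, parallel to the stand's y, bare 17 mm toward -y, where the aluminium bar is, and 23 mm toward +y). With the bar down it is 96 mm above the table, 25 mm above the hinge axis and 120 mm from it toward the stand's -x. The rod can turn between the fingers as the bar swings.
- bar_hinge (a point): Point on the hinge axis level with the grip point of the handle (same stand y), 71 mm above the table. The hinge axis is parallel to the stand's y. The handle swings about it from the stand's -x side upward and over.
- stand: Grey fixed clamp stand; origin on the table under the middle of the clamped plate; y along the plate, x across it (from the robot to the hinge), z up. Its bed, top 50 mm high, spans y -30 to +95 mm: the plate's front 60 mm overhang toward -y. Rails (outer faces x +-39.5) and lips over the plate's edges at y +5 to +45 keep it from lifting: slide it over 90 mm toward -y to free it.
- plate: Flat bare aluminium test plate, 60 mm wide (its x), 180 mm long (its y), 8 mm thick (its z), about 220 g, with one 17 mm hole 25 mm from the middle toward +y. Origin at the centre of its underside. At the start it lies on the stand's bed, axes along the stand's, held by the bar across it at the hole.
- plate_mid (a point): Centre of the solid of the test plate (mid-thickness); axes as the plate's.
- cradle: White fixed cradle, base 110 x 130 x 10 mm; origin on the table under its middle, y along it, x far and left, z up. Two V-arms, each 16 mm thick, at y -42 and +42 mm (68 mm clear between). Long face rises 40 mm at 45 degrees toward -x, short face 22 mm at 45 degrees toward +x. The plate lies flat on the long faces, its lower long edge on the short ones; its upper 20 mm stay free.
- cradle_corner (a point): Bottom corner of the V midway between the arms, 60 mm above the table, 15 mm toward the cradle's +x from its origin.
- cradle_seat (a point): Where the plate's centre (mid-thickness) comes when it lies seated in the cradle, midway along it: from cradle_corner 30 mm up the long face and 4 mm off it. Axes as the cradle's.
- rack: White fixed drying rack, base 130 x 130 x 12 mm; origin on the table under its middle, y along the slots, x away from the robot, z up. Slots at x = -40 mm (empty, nearer the robot) and +40 mm (taken), each 15 mm wide between two pairs of posts at y = -45 and +45 mm, posts 9 x 12 mm, tops 57 mm above the table.
- rack_slot (a point): Middle of the empty slot, on the top of the rack's base, 12 mm above the table; axes as the rack's. A plate stood there on its long edge reaches 72 mm above the table.
- plate_b: A like aluminium plate standing on its long edge in the other slot of the rack; leave alone. Origin at the middle of its lower edge.
- cup: Clear sample cup, 64 mm across, 75 mm high; leave alone. Origin at the centre of its underside.
- meter: Grey hand-held meter lying flat, about 34 x 145 x 20 mm; leave alone. Origin under the middle of its body.
Things that resemble listed ones, but are neither listed nor needed, are in the scene too. What is shaped like the plate but blue is not meant. Leave any purple look-alike of the rack alone.

How it is judged (in metres and radians):
On the way, in this order (a step that is already met when the one before it is completed fails the run):
1. the clamp bar is lifted (more than 1.0 rad) while the plate is still in the stand (value of joint bar above 1 rad and y of plate_mid in the frame of stand above -0.03 m), for 0.2 s.
2. with the bar up, the plate has been slid out past the lips (centre more than 90 mm along the stand's -y) (value of joint bar above 1 rad and y of plate_mid in the frame of stand below -0.09 m), for 0.1 s.
3. the plate lies in the V-cradle, leaning about 45 degrees, let go and at rest (distance between plate_mid and cradle_seat below 0.03 m and angle between plate's own z axis and vertical between 0.62 and 0.95 rad and angle between the y axis of plate and the y axis of cradle, either way round below 0.15 rad and contact force between the fingers and plate below 0.2 N and linear speed of plate below 0.03 m/s), for 0.3 s.
At the end, for the whole second after the job is handed in: The plate stands on its long edge in the empty slot, resting on the rack base (centre 24-34 mm above it), upright within 0.24 rad, level within 0.1 rad, centre within 9 mm across and 30 mm along the slot, let go, at rest; the bar is still up (over 1.0 rad) (angle between plate's own z axis and vertical between 1.33 and 1.81 rad and angle between plate's own y axis and vertical between 1.47 and 1.67 rad and x of plate_mid in the frame of rack_slot between -0.009 and 0.009 m and y of plate_mid in the frame of rack_slot between -0.03 and 0.03 m and z of plate_mid in the frame of rack_slot between 0.024 and 0.034 m and value of joint bar above 1 rad and contact force between the fingers and plate below 0.2 N and linear speed of plate below 0.03 m/s); the robot touches nothing.
It fails at once if the other plate in the rack is disturbed (moved more than 20 mm) (distance of plate_b from where it was at the start of the episode above 0.02 m).
It fails at once if the cup is disturbed (moved more than 25 mm) (distance of cup from where it was at the start of the episode above 0.025 m).
It fails at once if the meter is disturbed (moved more than 25 mm) (distance of meter from where it was at the start of the episode above 0.025 m).
It also fails if it takes over 72 s, if anything falls off the work surface, if the arm or the gripper's body presses on something with over 40 N, if the wrist force passes 120 N, or if a joint passes its speed limit or range.

## Working session

There is one attempt and no reset: what is moved stays moved. The work goes in short steps, each a Python script; the robot and the scene stay as the last script left them, time stands still between calls to the robot, and variables do not carry over. Pictures are saved under pics/ and viewed, about 8 in all and at most 12, crops included, and the job is handed in when it is done.

```bash
ls; mkdir -p pics; python3 - <<'E'
from plant import bot
import cv2
for n in("top","side"):
    im=bot.camera(n); cv2.imwrite(f"pics/{n}0.png",im[:,:,::-1])
    c=bot.get_calibration(n); print(n,{k:v for k,v in c.items()})
s=bot.read_state();print(s)
E
```

```text
pics
top {'fx': 471.7025257895237, 'fy': 471.7025257895237, 'cx': 316.55105243522314, 'cy': 197.1131745952999, 'view': array([[-1.31474717e-02, -9.99853088e-01,  1.09975475e-02,
         2.44433961e+01],
       [ 9.98307274e-01, -1.25023891e-02,  5.68003268e-02,
        -5.55222135e+02],
       [-5.66544866e-02,  1.17257123e-02,  9.98324986e-01,
        -1.21252332e+03],
       [ 0.00000000e+00,  0.00000000e+00,  0.00000000e+00,
         1.00000000e+00]])}
side {'fx': 376.22424352914464, 'fy': 376.22424352914464, 'cx': 316.5257503870569, 'cy': 196.01215137248593, 'view': array([[ 8.41483574e-01, -5.40275436e-01, -2.80146934e-03,
        -4.13791428e+02],
       [ 3.19428103e-01,  4.93316709e-01,  8.09076209e-01,
        -2.47808494e+02],
       [-4.35741990e-01, -6.81719208e-01,  5.87697065e-01,
        -7.68701134e+02],
       [ 0.00000000e+00,  0.00000000e+00,  0.00000000e+00,
         1.00000000e+00]])}
{'t': 0.1, 'joint_pos': array([ 1.51708077e+00,  3.59308388e-01,  1.11678066e-02, -2.89078418e-04,
       -1.22411358e+00, -2.88086025e-01]), 'qvel': array([-0.00084449, -0.00159648,  0.00047495,  0.00106671, -0.00089519,
       -0.00078814]), 'tau': array([-1.27538842e-03, -5.84163022e+01,  2.93752563e+01,  7.01550230e+00,
        1.01777460e-02, -5.34989636e-05]), 'tcp_pos': array([226.14491286, 635.53170856, 225.73187844]), 'eef_rot': array([ 9.85423328e-01, -1.70118534e-01, -4.97491091e-05,  7.39806417e-04]), 'contact_force': array([ 0.08557126, -0.24447501,  0.51228758]), 'moment': array([-0.02293072, -0.0169872 ,  0.0682351 ]), 'width': 87.77765256292028}
```

View pics/top0.png

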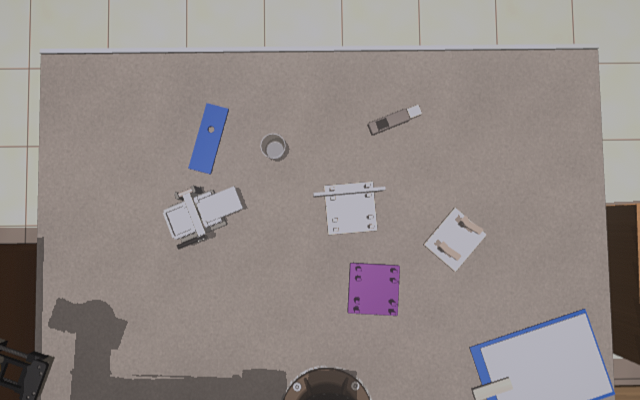

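View pics/side0.png

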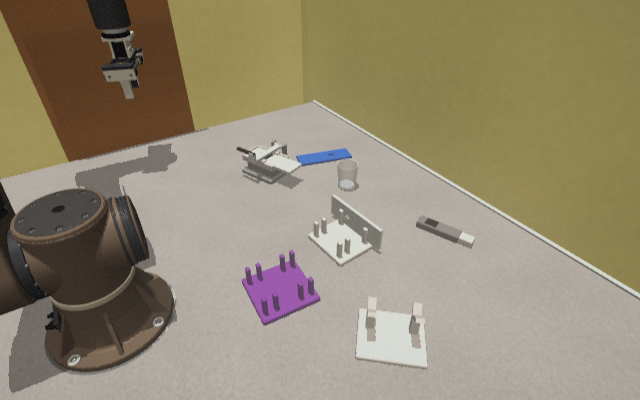

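```bash
python3 - <<'E'
import cv2,numpy as np
t=cv2.imread("pics/top0.png");s=cv2.imread("pics/side0.png")
def crop(im,x,y,w,h,k):
    c=cv2.resize(im[y:y+h,x:x+w],None,fx=k,fy=k,interpolation=cv2.INTER_CUBIC)
    for i in range(0,w,10):
        cv2.line(c,(i*k,0),(i*k,6 if i%50 else 14),(0,0,255),1); cv2.putText(c,str(x+i),(i*k,16),0,.3,(0,0,255))
    for j in range(0,h,10):
        cv2.line(c,(0,j*k),(6,j*k),(0,0,255),1); cv2.putText(c,str(y+j),(8,j*k+4),0,.3,(0,0,255))
    return c
a=crop(t,155,175,100,75,8);cv2.imwrite("pics/a.png",a)
b=np.hstack([crop(t,310,175,80,65,5),crop(t,415,200,80,65,5)])
d=np.hstack([crop(s,310,190,80,80,5)[:275],crop(s,350,290,80,80,5)[:275]])
# side
d=np.hstack([cv2.resize(crop(s,310,195,75,70,5),(400,275)),cv2.resize(crop(s,350,295,85,75,5),(400,275))]) 
cv2.imwrite("pics/b.png",np.vstack([b,d]))
E
```

```text
(no output)
```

View pics/a.png

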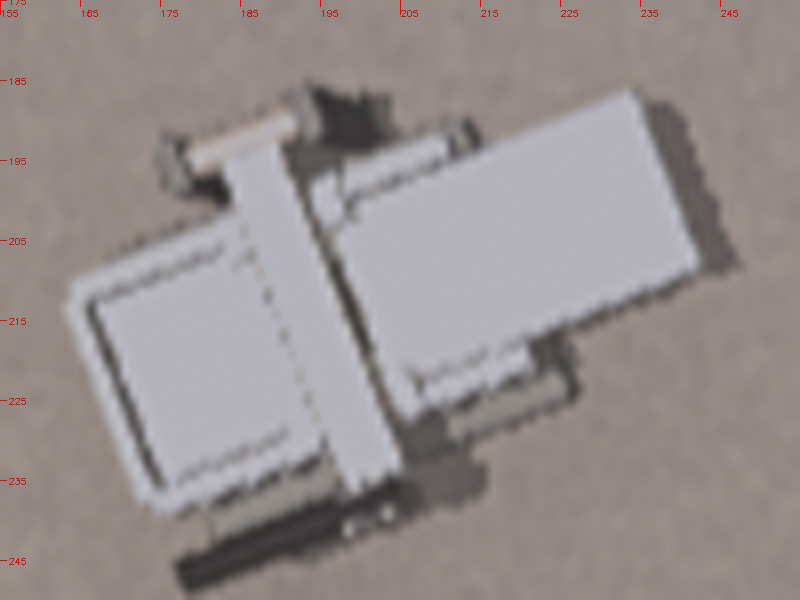

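View pics/b.png

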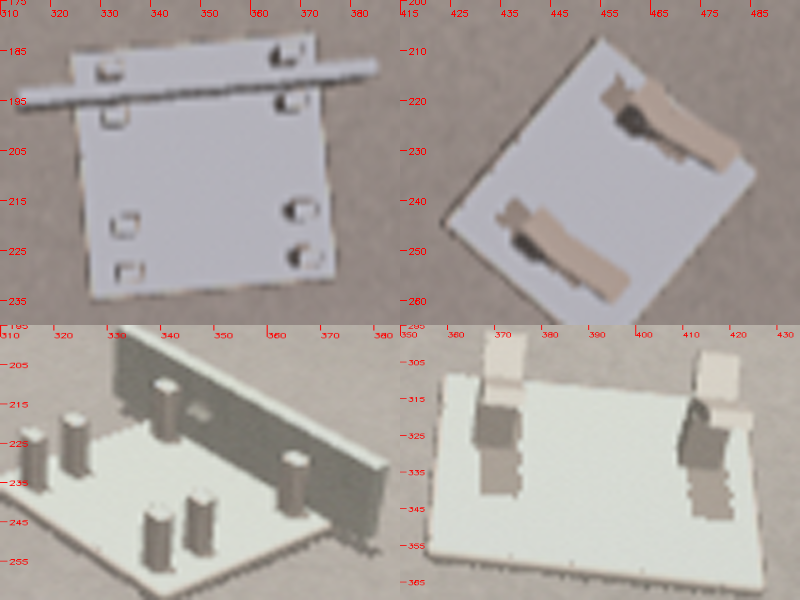

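```bash
cat > h.py <<'E'
import numpy as np,cv2
from plant import bot
from scipy.spatial.transform import Rotation as R
from scipy.optimize import least_squares
C={n:bot.get_calibration(n) for n in("top","side")}
def proj(n,P):
    c=C[n];p=np.c_[np.atleast_2d(P),np.ones(len(np.atleast_2d(P)))]@c["view"].T
    return np.c_[c["cx"]+c["fx"]*p[:,0]/-p[:,2],c["cy"]+c["fy"]*p[:,1]/p[:,2]]
def w(pose,P):
    P=np.atleast_2d(np.array(P,float));x,y,a=pose;c,s=np.cos(a),np.sin(a)
    return np.c_[x+c*P[:,0]-s*P[:,1],y+s*P[:,0]+c*P[:,1],P[:,2]]
def fit(p0,obs):
    f=lambda p:np.concatenate([(proj(n,w(p,P))-np.array(u)).ravel() for n,P,u in obs])
    r=least_squares(f,p0,loss="soft_l1",x_scale=[100,100,1]);return r.x,f(r.x).reshape(-1,2).round(1).tolist()
E
cat > fit.py <<'E'
from h import *
sc=lambda X,Y:(155+X/8-.4,175+Y/8-.4)
rc=lambda X,Y:(310+X/5-.4,175+Y/5-.4)
cc=lambda X,Y:(415+(X-400)/5-.4,200+Y/5-.4)
st,r1=fit([560,290,.35],[("top",[(30,-90,58),(-30,-90,58),(30,90,58),(-30,90,58)],[sc(632,92),sc(700,262),sc(90,303),sc(157,487)])])
rk,r2=fit([540,-60,0.1],[("top",[(65,65,12),(65,-65,12),(-65,-65,12),(-65,65,12)],[rc(70,55),rc(313,33),rc(335,275),rc(93,298)]),
 ("side",[(-65,-65,12),(-65,65,12),(65,-65,12)],[(341,262),(310,237),(372,246.4)])])
cr,r3=fit([450,-340,.85],[("top",[(55,-65,10),(-55,-65,10),(55,65,10)],[cc(600,38),cc(755,172),cc(443,222)]),
 ("side",[(55,65,10),(-55,65,10),(-55,-65,10)],[(359.1,308.1),(355.7,357.2),(427.1,367.3)])])
for a,b in((st,r1),(rk,r2),(cr,r3)):print(a.round(2),b)
np.savez("poses.npz",st=st,rk=rk,cr=cr)
def draw(im,n,x,y,wd,ht,k,L):
    c=cv2.resize(im[y:y+ht,x:x+wd],None,fx=k,fy=k,interpolation=cv2.INTER_CUBIC)
    for P,col in L:
        q=((proj(n,P)-[x,y]+.5)*k*16).astype(int); cv2.polylines(c,[q.reshape(-1,1,2)],False,col,1,cv2.LINE_AA,4)
    return c
def rect(x0,x1,y0,y1,z):return [(x0,y0,z),(x1,y0,z),(x1,y1,z),(x0,y1,z),(x0,y0,z)]
G,B,Rd=(0,255,0),(255,0,0),(0,0,255)
LS=[(w(st,rect(-30,30,-90,90,58)),G),(w(st,rect(-39.5,39.5,5,45,58)),B),(w(st,[(-60,30,96),(-60,80,96)]),Rd),(w(st,rect(-39.5,39.5,-30,95,50)),(255,0,255))]
LR=[(w(rk,rect(-65,65,-65,65,12)),G)]+[(w(rk,rect(sx*40+d-4.5,sx*40+d+4.5,sy*45-6,sy*45+6,57)),B) for sx in(-1,1) for sy in(-1,1) for d in(-12,12)]
f=40/2**.5;g=22/2**.5
LC=[(w(cr,rect(-55,55,-65,65,10)),G)]+[(w(cr,[(15+g,yy,60+g),(15,yy,60),(15-f,yy,60+f)]),Rd) for yy in(-50,-34,34,50)]
t=cv2.imread("pics/top0.png");s=cv2.imread("pics/side0.png")
a=np.hstack([draw(t,"top",160,180,90,70,5,LS)[:300,:400],draw(s,"side",230,130,80,60,5,LS)])
b=np.hstack([draw(t,"top",310,180,66,60,4,LR),draw(t,"top",420,200,70,70,4,LC)[:240],draw(s,"side",350,290,80,80,4,LC)[:240][:,:256]])
b=b[:,:800];o=np.zeros((540,800,3),np.uint8);o[:300]=a;o[300:,:b.shape[1]]=b;cv2.imwrite("pics/fit.png",o)
E
python3 fit.py
```

```text
[5.2352e+02 2.9994e+02 3.7000e-01] [[-0.4, -0.3], [-0.2, 0.6], [0.2, 0.2], [0.4, -0.5]]
[ 5.2729e+02 -7.0660e+01  8.0000e-02] [[-0.3, -0.5], [0.5, -0.6], [1.0, 0.5], [-0.3, 0.5], [-0.4, 2.4], [-2.6, -2.5], [8.7, -5.4]]
[ 441.46 -342.26    0.85] [[-0.0, -0.7], [1.2, -0.0], [-0.5, 0.3], [-0.4, -0.3], [-0.8, -0.1], [0.9, 0.2]]
```

View pics/fit.png

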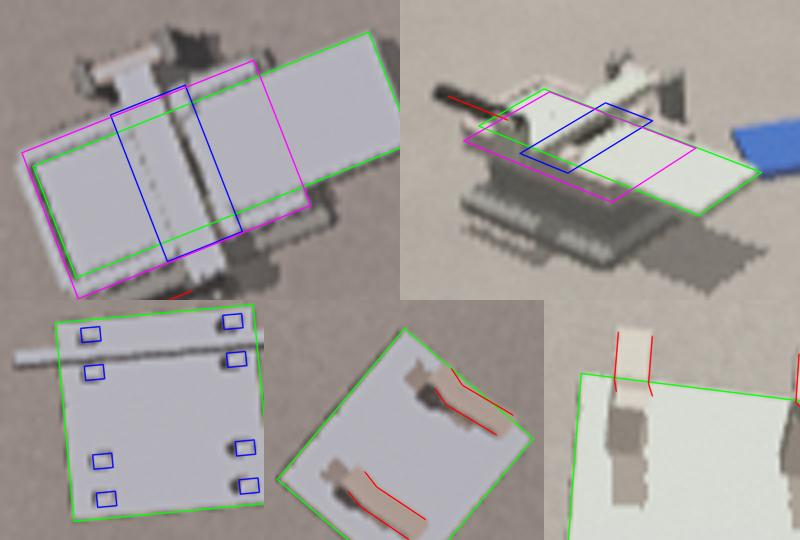

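```bash
python3 - <<'E'
import re
s=open("fit.py").read()
s=s.replace('''("side",[(-65,-65,12),(-65,65,12),(65,-65,12)],[(341,262),(310,237),(372,246.4)])''','''("side",[(-52,45,57),(-28,45,57),(28,45,57),(28,-45,57),(-52,-45,57),(-28,-45,57)],[(316.2,222.2),(324.1,217.9),(340.9,210.3),(364.9,228.9),(339.6,242.1),(347.5,237.8)])''')
s=s.replace('np.savez','''rr=least_squares(lambda q:np.r_[(proj("top",w(st,[(q[0],q[1],96)]))-[177.5,247.1]).ravel(),(proj("side",w(st,[(q[0],q[1],96)]))-[237.6,148]).ravel()],[-60,60]);print("rodend stand",rr.x,rr.fun)
print("side plate end",proj("side",w(st,[(30,-90,58),(-30,-90,58)])))
np.savez''')
open("fit.py","w").write(s)
E
python3 fit.py; python3 - <<'E'
from plant import bot
import numpy as np
from scipy.spatial.transform import Rotation as R
z=np.load("poses.npz")
for k in z: print(k,z[k])
E
```

```text
[5.2352e+02 2.9994e+02 3.7000e-01] [[-0.4, -0.3], [-0.2, 0.6], [0.2, 0.2], [0.4, -0.5]]
[ 5.2767e+02 -6.9210e+01  7.0000e-02] [[-0.7, -0.8], [0.1, -0.6], [0.3, 0.5], [-1.0, 0.3], [-0.1, 0.2], [-0.3, 0.7], [0.2, -0.1], [0.4, -0.2], [-0.0, 0.4], [0.0, 0.5]]
[ 441.46 -342.26    0.85] [[-0.0, -0.7], [1.2, -0.0], [-0.5, 0.3], [-0.4, -0.3], [-0.8, -0.1], [0.9, 0.2]]
rodend stand [-62.52418241  83.88659026] [-0.18180467 -0.17221632 -0.05869712  0.61464206]
side plate end [[301.70447913 163.90165421]
 [289.14760983 172.49779298]]
st [5.23516763e+02 2.99935128e+02 3.70527664e-01]
rk [ 5.27671715e+02 -6.92147142e+01  7.30875066e-02]
cr [ 441.45656797 -342.26433168    0.84624979]
```

```bash
cat >> h.py <<'E'
Z=np.load("poses.npz");st,rk,cr=Z["st"],Z["rk"],Z["cr"]
def d(pose,v):
    c,s=np.cos(pose[2]),np.sin(pose[2]);v=np.array(v,float);v/=np.linalg.norm(v);return np.array([c*v[0]-s*v[1],s*v[0]+c*v[1],v[2]])
def q(z,y): return R.from_matrix(np.c_[np.cross(y,z),y,z]).as_quat()
def tcp(g,z): return np.asarray(g)+19*np.asarray(z)
def S(msg=""):
    s=bot.read_state();print(msg,"t%.2f"%s["t"],"tcp",s["tcp_pos"].round(1),"F",s["contact_force"].round(1),"M",s["moment"].round(2),"w%.1f"%s["width"]);return s
down=np.array([0,0,-1.])
def wp(pose,p): return w(pose,[p])[0]
def wait_ik(g,z,y): return bot.solve_ik(tcp(g,z),q(z,y))
HX,HZ,HY=57.5,71,61
def handle(th): a=th+np.arctan2(25,120);r=np.hypot(25,120);return wp(st,(HX-r*np.cos(a),HY,HZ+r*np.sin(a)))
seat=wp(cr,(15-(30-4)/2**.5,0,60+34/2**.5))
zc=d(cr,(-1,0,-1)); ze=d(cr,(1,0,-1))  # tool axes: plate laying; edge grasp
E
python3 - <<'E'
from h import *
f=lambda a:None if a is None else np.round(a,2)
print("cup",least_squares(lambda p:proj("top",[(p[0],p[1],37)]).ravel()-[273,147],[680,120]).x)
for s in(1,-1):
    print(s)
    print("handle",*[f(wait_ik(handle(t),down,s*d(st,(1,0,0)))) for t in(0,1.6)])
    print("plate",*[f(wait_ik(wp(st,(0,y,54)),down,s*d(st,(1,0,0)))) for y in(-60,-88,-110)])
    for dy in(-15,15): print("cradle",dy,f(wait_ik(seat+dy*d(cr,(0,1,0)),zc,s*d(cr,(1,0,-1)))), f(wait_ik(seat-80*zc,zc,s*d(cr,(1,0,-1)))))
    e=seat-15*ze
    print("edge",f(wait_ik(e,ze,s*d(cr,(1,0,1)))),f(wait_ik(e-100*ze,ze,s*d(cr,(1,0,1)))))
    print("rack",f(wait_ik(wp(rk,(-40,0,57)),down,s*d(rk,(1,0,0)))),f(wait_ik(wp(rk,(-40,0,177)),down,s*d(rk,(1,0,0)))))
E
```

```text
cup [684.73301493 127.84853949]
1
handle [ 1.    0.31 -0.44  0.   -0.82  2.51] [ 0.87  0.43 -0.    0.   -1.13  2.65]
plate [ 0.75  0.42 -0.39  0.   -0.76  2.76] [ 0.7   0.42 -0.39  0.   -0.76  2.81] [ 0.66  0.42 -0.39  0.   -0.76  2.85]
cradle -15 [-0.02  0.56 -0.57  0.64 -1.11 -2.77] [ 0.08  0.51 -0.47  0.54 -1.26 -2.72]
cradle 15 [ 0.02  0.53 -0.63  0.63 -1.1  -2.8 ] [ 0.08  0.51 -0.47  0.54 -1.26 -2.72]
edge [-0.9   0.5  -0.11 -0.82 -1.27 -1.01] [-1.    0.45 -0.01 -0.76 -1.43 -1.06]
rack [ 0.25  0.28 -0.62  0.   -0.68  2.96] [ 0.25  0.12 -0.48  0.   -0.97  2.96]
-1
handle [ 1.    0.31 -0.44  0.   -0.82 -0.63] [ 0.87  0.43 -0.    0.   -1.13 -0.5 ]
plate [ 0.75  0.42 -0.39  0.   -0.76 -0.38] [ 0.7   0.42 -0.39  0.   -0.76 -0.33] [ 0.66  0.42 -0.39  0.   -0.76 -0.29]
cradle -15 [-0.02  0.56 -0.57  0.64 -1.11  0.37] [ 0.08  0.51 -0.47  0.54 -1.26  0.42]
cradle 15 [ 0.02  0.53 -0.63  0.63 -1.1   0.34] [ 0.08  0.51 -0.47  0.54 -1.26  0.42]
edge [-0.9   0.5  -0.11 -0.82 -1.27  2.13] [-1.    0.45 -0.01 -0.76 -1.43  2.08]
rack [ 0.25  0.28 -0.62  0.   -0.68 -0.18] [ 0.25  0.12 -0.48  0.   -0.97 -0.18]
```

```bash
python3 - <<'E'
from h import *
y=-d(st,(1,0,0));Q=q(down,y)
bot.move_gripper(40)
h=handle(0)
bot.move_ptp(tcp(h+[0,0,70],down),Q);bot.line_to(tcp(h,down),100);S("at")
bot.move_gripper(0,15);s=S("gripped")
for n in("top","side"):cv2.imwrite(f"pics/{n}1.png",bot.camera(n)[:,:,::-1])
t=cv2.imread("pics/top1.png")[170:260,150:260];u=cv2.imread("pics/side1.png")[90:190,220:320]
cv2.imwrite("pics/g1.png",np.hstack([cv2.resize(t,(440,360),interpolation=2),cv2.resize(u,(360,360),interpolation=2)]))
E
```

```text
at t3.32 tcp [443.4 334.6  77.5] F [-0.3 -0.2 -0.8] M [ 0.08  0.03 -0.02] w39.7
gripped t3.90 tcp [443.8 334.5  77.4] F [ 3.7  0.2 -0. ] M [-0.   -1.29 -0.05] w11.0
```

View pics/g1.png

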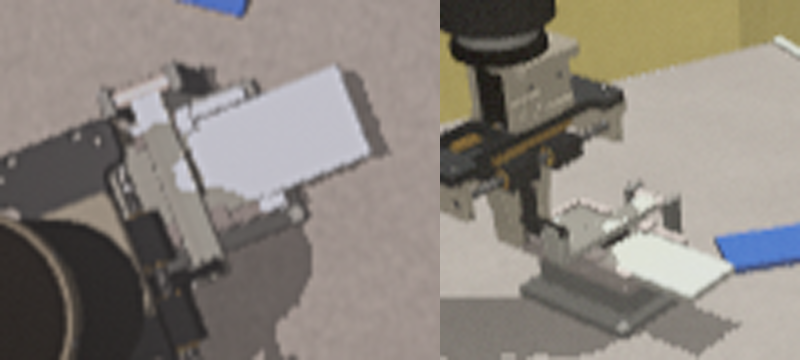

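Rod gripped: width is about 11 mm, and the fingers sit beside the bar (top crop ~150,230). Next is swinging it up along the arc.

```bash
python3 - <<'E'
from h import *
for th in np.arange(.1,1.61,.1):
    bot.line_to(tcp(handle(th),down),100)
    if round(th*10)%3==0:
        s=S("th%.1f"%th)
        if np.linalg.norm(s["contact_force"])>40: break
s=S("end");g=s["tcp_pos"]+[0,0,19]-w(st,[(HX,HY,HZ)])[0]
x=g@d(st,(1,0,0));print("bar angle est",np.pi-np.arctan2(g[2],x)-.205)
E
```

```text
th0.3 t4.83 tcp [455.  338.8 111.1] F [ 3.8  0.1 -0.5] M [ 0.18 -1.26 -0.04] w11.6
th0.6 t5.65 tcp [474.8 346.4 141. ] F [-8.5 -1.1  8.8] M [-0.45  3.14 -0.06] w11.2
th0.9 t6.47 tcp [503.7 357.4 163.2] F [-6.  -2.7 11.7] M [-0.9   2.23  0.05] w11.4
th1.2 t7.30 tcp [537.2 370.3 174. ] F [ 0.3 -0.8  4.4] M [-0.48 -0.19 -0.02] w11.6
th1.5 t8.12 tcp [571.  383.5 173.4] F [ 2.4 -3.3  2.3] M [-0.93 -1.1  -0.04] w11.6
end t8.40 tcp [582.  387.8 170.9] F [ 2.6 -3.3  0.7] M [-1.04 -1.34  0.02] w11.1
bar angle est 1.6036371513335288
```

```bash
python3 - <<'E'
from h import *
y=-d(st,(1,0,0));Q=q(down,y)
bot.move_gripper(40);S("open")
p=bot.read_state()["tcp_pos"];bot.line_to(p+[0,0,70],200)
bot.move_gripper(88)
P=lambda yy,z=54:tcp(wp(st,(0,yy,z)),down)
bot.move_ptp(P(-58,200),Q);bot.line_to(P(-58),150);S("down")
bot.move_gripper(0,30);S("grip")
bot.line_to(P(-85),60);S("pulled")
bot.move_gripper(75);S("rel")
bot.line_to(P(-85,110),200)
for n in("top","side"):cv2.imwrite(f"pics/{n}2.png",bot.camera(n)[:,:,::-1])
t=cv2.imread("pics/top2.png")[160:260,150:260];u=cv2.imread("pics/side2.png")[80:190,220:320]
cv2.imwrite("pics/g2.png",np.hstack([cv2.resize(t,(440,400),interpolation=2),cv2.resize(u,(360,400),interpolation=2)]))
E
```

```text
open t9.11 tcp [581.5 388.  171.2] F [ 0.1 -0.4  0.3] M [ 0.07  0.01 -0.03] w40.0
down t12.36 tcp [545.1 246.4  35.8] F [ 0.7 -0.1 -1.2] M [ 0.11 -0.02  0.03] w87.8
grip t12.93 tcp [544.6 245.9  35.3] F [-0.9 -1.2  2.3] M [-0.    0.17 -0.07] w59.4
pulled t13.53 tcp [554.4 219.8  34.9] F [ 0.7 -0.8  2. ] M [-0.48 -0.29 -0.  ] w59.4
rel t14.07 tcp [554.2 220.8  35. ] F [ 0.  -0.3  0.5] M [ 0.09 -0.04 -0.02] w75.2
```

View pics/g2.png

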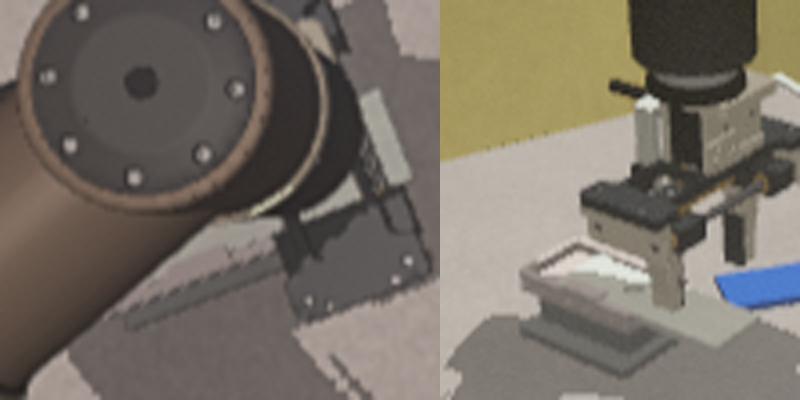

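```bash
python3 - <<'E'
from h import *
P=lambda yy,z=54:tcp(wp(st,(0,yy,z)),down)
bot.line_to(P(-44,110),200);bot.line_to(P(-44),60);S("down")
bot.move_gripper(0,50);S("grip")
bot.line_to(P(-119),80);S("out")
bot.pause(.15)
bot.line_to(P(-119,64),50);S("up")
bot.line_to(P(-119,250),200);S("high")
y=-d(cr,(1,0,-1));g=seat-17*d(cr,(0,1,0))
bot.move_ptp(tcp(g-120*zc+[0,0,60],zc),q(zc,y));s=S("over cradle")
for n in("top","side"):cv2.imwrite(f"pics/{n}3.png",bot.camera(n)[:,:,::-1])
t=cv2.imread("pics/top3.png")[140:300,300:520];u=cv2.imread("pics/side3.png")[140:380,280:540]
cv2.imwrite("pics/g3.png",np.hstack([cv2.resize(t,(440,320),interpolation=2),cv2.resize(u,(346,320),interpolation=2)]))
E
```

```text
down t16.05 tcp [539.7 259.1  35.4] F [0.6 0.6 0.8] M [0.05 0.02 0.04] w75.1
grip t16.48 tcp [539.6 259.   35.3] F [-0.7  0.4  1.6] M [ 0.06  0.23 -0.04] w59.1
out t17.56 tcp [566.5 189.1  34.9] F [-1.  -0.5 -1.4] M [ 0.03 -0.04  0.01] w59.4
up t18.06 tcp [566.9 189.4  45.6] F [ 0.5  0.4 -2.6] M [ 0.05 -0.02 -0.  ] w59.6
high t19.14 tcp [565.8 188.7 229.6] F [ 0.6 -1.5 -3.4] M [-0.   -0.06 -0.02] w59.2
over cradle t20.91 tcp [ 499.9 -302.   215.7] F [ 0.3 -0.  -3.2] M [ 2.26 -1.99  0.02] w59.5
```

View pics/g3.png

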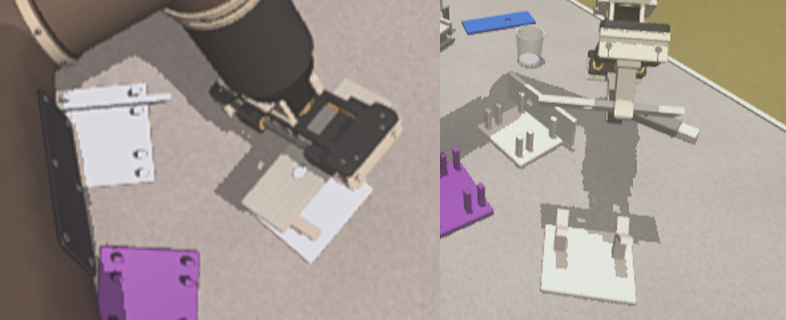

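```bash
python3 - <<'E'
from h import *
ups=d(cr,(-1,0,1));g=seat-17*d(cr,(0,1,0))+5*ups
bot.line_to(tcp(g-70*zc,zc),200)
bot.line_to(tcp(g-10*zc,zc),80);s0=S("near")
for o in(-7,-5,-3,-2,-1,0,1,2):
    bot.line_to(tcp(g+o*zc,zc),20);s=S(str(o))
    if (s["contact_force"]-s0["contact_force"])@-zc>6: break
p=s["tcp_pos"]
for k in range(1,7):
    bot.line_to(p-k*ups,20);s=S("slide%d"%k)
    if (s["contact_force"]-s0["contact_force"])@ups>8: break
E
```

```text
near t22.56 tcp [ 445.8 -363.5   81.4] F [ 0.4  0.2 -2.3] M [ 2.24 -2.01  0.03] w59.8
-7 t22.86 tcp [ 444.  -365.    79.2] F [ 0.3 -0.5 -2.6] M [ 2.21 -2.03 -0.03] w59.3
-5 t23.11 tcp [ 442.9 -366.2   77.6] F [-0.4 -0.3 -1.8] M [ 2.22 -2.01  0.02] w59.3
-3 t23.36 tcp [ 441.9 -367.2   76.2] F [-0.3  0.3 -2.1] M [ 2.28 -1.92  0.  ] w59.3
-2 t23.61 tcp [ 441.6 -367.7   75.5] F [ 1.  -1.  -2.6] M [ 2.25 -2.03 -0.  ] w59.3
-1 t23.86 tcp [ 441.1 -368.3   74.8] F [ 0.5 -1.2 -2.6] M [ 2.29 -2.    0.05] w59.2
0 t24.11 tcp [ 440.9 -368.8   74.2] F [ 0.2  0.2 -1.3] M [ 2.19 -2.07  0.08] w59.2
1 t24.36 tcp [ 441.  -369.    74.1] F [1.1 7.  2.9] M [ 2.89 -1.2  -0.95] w59.3
slide1 t24.61 tcp [ 441.6 -368.4   73.4] F [ 1.   3.  -0.3] M [ 2.71 -1.87 -0.36] w59.3
slide2 t24.86 tcp [ 442.  -368.    72.7] F [1.3 1.  0.1] M [ 2.24 -1.8  -0.17] w59.4
slide3 t25.11 tcp [ 442.5 -367.4   72. ] F [0.9 0.3 0.2] M [ 1.98 -1.79 -0.  ] w59.2
slide4 t25.36 tcp [ 443.  -366.9   71.3] F [1.4 1.5 0.7] M [ 2.02 -1.75  0.05] w59.0
slide5 t25.61 tcp [ 443.2 -366.5   70.9] F [ 0.  -0.1  3.7] M [ 1.03 -1.09 -0.08] w59.4
slide6 t25.86 tcp [ 443.2 -366.5   70.9] F [-1.9 -3.1  8. ] M [-0.41 -0.17  0.16] w59.1
```

```bash
python3 - <<'E'
from h import *
bot.move_gripper(78);S("rel");p=bot.read_state()["tcp_pos"];bot.pause(.3)
bot.line_to(p-60*zc,120);bot.pause(.3);bot.line_to(p-140*zc+[0,0,50],250)
y=d(cr,(1,0,1));e=seat-15*ze
yv=d(cr,(1,0,0))
# vertical waypoint with jaws along cradle x, then edge approach
Q=q(down,yv) ;Qm=q(down,-yv)
ik=[bot.solve_ik(seat+[0,0,170],k) for k in(Q,Qm)];print([None if k is None else k.round(2) for k in ik])
bot.move_ptp(seat+[0,0,170],Q)
bot.move_gripper(34)
bot.move_ptp(tcp(e-110*ze,ze),q(ze,y));S("edge appr")
for n in("top","side"):cv2.imwrite(f"pics/{n}4.png",bot.camera(n)[:,:,::-1])
t=cv2.imread("pics/top4.png")[170:290,390:510];u=cv2.imread("pics/side4.png")[220:400,320:500]
cv2.imwrite("pics/g4.png",np.hstack([cv2.resize(t,(400,400),interpolation=2),cv2.resize(u,(400,400),interpolation=2)]))
E
```

```text
rel t26.44 tcp [ 443.8 -365.8   69.8] F [ 0.2 -0.4  0.9] M [ 1.79 -1.56  0.03] w78.0
[array([-0.31,  0.15, -0.21,  0.  , -1.21, -1.98]), array([-0.31,  0.15, -0.21,  0.  , -1.21,  1.16])]
edge appr t32.23 tcp [ 389.2 -401.3  158.8] F [ 0.1 -0.7  0.5] M [-1.78  1.37  0.06] w34.0
```

View pics/g4.png

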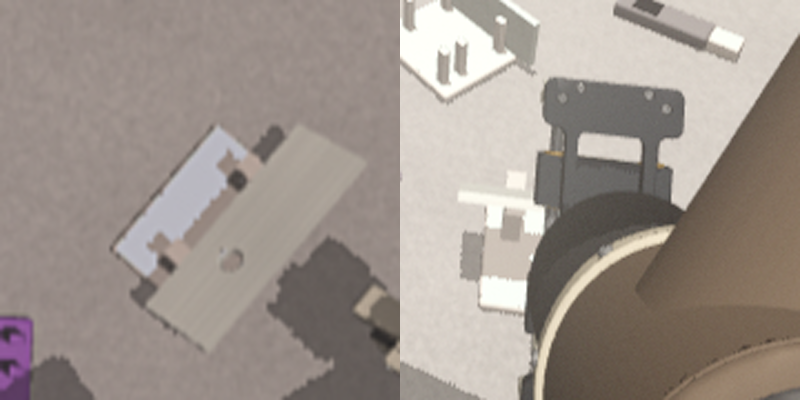

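```bash
python3 - <<'E'
from h import *
ups=-ze;n=-zc;cy=d(cr,(0,1,0))
obs=np.array([(303,122),(367,160),(148,310),(208,350)])/3.333+[390,170]-.35
f=lambda q_:(proj("top",np.array([seat+(q_[0]+s*90)*cy+(q_[1]+u*30)*ups+4*n for s,u in((-1,-1),(-1,1),(1,-1),(1,1))]))-obs).ravel()
r=least_squares(f,[0,0]);off=r.x;print("offset y, upslope",off,r.fun.round(1))
dy=float(np.clip(off[0],-12,12))
y=d(cr,(1,0,1));e=seat-15*ze+dy*cy
bot.line_to(tcp(e-60*ze,ze),150);bot.line_to(tcp(e,ze),70);S("in")
bot.move_gripper(0,50);S("grip")
up=bot.read_state()["tcp_pos"]
p=up+6*n;bot.line_to(p,40);S("off face")
bot.line_to(p-60*ze,100);S("out");bot.line_to(p-90*ze+[0,0,90],200);S("high")
E
```

```text
offset y, upslope [-3.05548526  3.85559654] [-0.4  0.6  0.2  0.1 -0.  -0.9  0.2  0.2]
in t33.83 tcp [ 443.4 -345.    81.4] F [ 0.8 -0.8 -0.4] M [-1.81  1.4   0.01] w33.7
grip t34.38 tcp [ 443.3 -344.9   81.3] F [-0.7 -1.7  0.9] M [-1.74  1.45 -0.04] w7.7
off face t34.67 tcp [ 446.4 -341.5   85.9] F [ 0.2 -0.5  0.3] M [-2.03  1.51 -0.11] w7.5
out t35.42 tcp [ 417.9 -373.2  127.8] F [-0.  -0.  -2.2] M [-2.28  1.87 -0.01] w7.6
high t36.14 tcp [ 403.9 -388.5  238.1] F [-0.2  0.9 -3.3] M [-2.33  1.92  0.03] w7.8
```

```bash
python3 - <<'E'
from h import *
y=-d(rk,(1,0,0))
g=lambda z,x=-40:tcp(wp(rk,(x,0,z)),down)
print(bot.solve_ik(g(220),q(down,y)))
bot.move_ptp(g(220),q(down,y));bot.line_to(g(118),150);S("above")
for n in("top","side"):cv2.imwrite(f"pics/{n}5.png",bot.camera(n)[:,:,::-1])
u=cv2.imread("pics/side5.png")
# predicted outline of plate (grasp at 45 above lower edge)
G=bot.read_state()["tcp_pos"]+[0,0,19]
rx,ry=d(rk,(1,0,0)),d(rk,(0,1,0))
def dr(u,n,x,yy,wd,ht,k):
    c=cv2.resize(u[yy:yy+ht,x:x+wd],None,fx=k,fy=k,interpolation=2)
    for sx,col in((-4,(0,255,0)),(4,(255,0,0))):
        P=np.array([G+sx*rx+a*ry+b*np.array([0,0,1]) for a,b in((-90,-45),(90,-45),(90,15),(-90,15),(-90,-45))])
        cv2.polylines(c,[((proj(n,P)-[x,yy]+.5)*k).astype(int).reshape(-1,1,2)],False,col,1)
    return c
cv2.imwrite("pics/g5.png",dr(u,"side",280,150,130,120,5)[:, :650])
E
```

```text
[ 0.25270308  0.07647332 -0.41699785  0.         -1.07732515 -0.17961557]
above t38.42 tcp [488.4 -72.5  99.6] F [ 0.7  0.5 -1.7] M [ 0.12 -0.11  0.04] w7.5
```

View pics/g5.png

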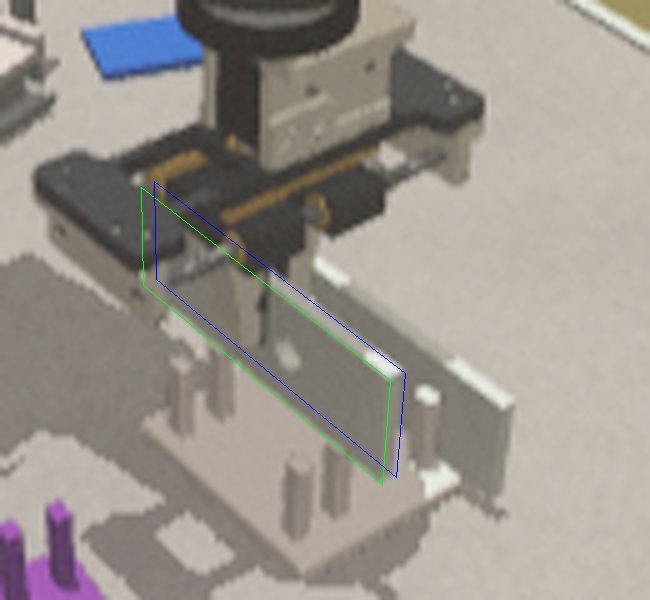

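Predicted plate outline matches the picture within about a pixel (lower right corner ~(385,482)). I'll lower it with force watching.

```bash
python3 - <<'E'
from h import *
g=lambda z,x=-40:tcp(wp(rk,(x,0,z)),down)
s0=S("start");rx=d(rk,(1,0,0))
for z in list(range(112,60,-6))+list(range(60,49,-1)):
    bot.line_to(g(z),40);s=bot.read_state();F=s["contact_force"]-s0["contact_force"]
    print(z,"Fx %.1f Fz %.1f M"%(F@rx,F[2]),(s["moment"]-s0["moment"]).round(2),s["tcp_pos"][2].round(1))
    if F[2]>6 or abs(F@rx)>10: break
E
```

```text
start t38.52 tcp [488.6 -72.2 100. ] F [ 0.5  0.1 -2.5] M [ 0.08 -0.07 -0.02] w7.8
112 Fx -0.4 Fz -0.4 M [-0.02  0.    0.01] 92.9
106 Fx -0.1 Fz -0.4 M [-0.02  0.03  0.06] 86.6
100 Fx -0.5 Fz -0.1 M [0.02 0.03 0.05] 80.6
94 Fx -0.9 Fz 0.9 M [0.02 0.06 0.01] 74.7
88 Fx 0.1 Fz -0.1 M [-0.02  0.01  0.02] 68.7
82 Fx -0.1 Fz 0.0 M [ 0.01 -0.01 -0.03] 62.7
76 Fx -0.6 Fz -0.0 M [ 0.    0.02 -0.02] 56.7
70 Fx -1.7 Fz -0.3 M [ 0.01  0.04 -0.01] 50.7
64 Fx -0.9 Fz 0.0 M [0.02 0.04 0.01] 44.7
60 Fx -0.9 Fz -0.3 M [-0.08  0.01  0.05] 40.8
59 Fx -0.3 Fz -0.3 M [0.01 0.03 0.02] 40.0
58 Fx -0.0 Fz 0.1 M [-0.01 -0.03  0.03] 39.0
57 Fx -0.3 Fz 0.9 M [-0.1  -0.06  0.04] 38.1
56 Fx -4.0 Fz 13.1 M [ 0.47  1.53 -0.02] 38.0
```

```bash
python3 - <<'E'
from h import *
bot.line_to(tcp(wp(rk,(-40,0,57)),down),20)
bot.move_gripper(30);S("rel")
p=bot.read_state()["tcp_pos"];bot.line_to(p+[0,0,60],80);bot.line_to(p+[0,0,200],200)
bot.move_joints([0.9,.0,-.4,0,-1.1,0]);S("away")
for n in("top","side"):cv2.imwrite(f"pics/{n}6.png",bot.camera(n)[:,:,::-1])
t=cv2.imread("pics/top6.png")[90:290,150:400];u=cv2.imread("pics/side6.png")[120:300,210:410]
cv2.imwrite("pics/g6.png",np.hstack([cv2.resize(t,(400,320),interpolation=2),cv2.resize(u,(400,320),interpolation=2)]))
E
```

```text
rel t43.35 tcp [487.8 -72.2  38. ] F [ 0.2 -0.4  0.3] M [ 0.08 -0.07  0.  ] w29.9
away t46.29 tcp [432.4 235.5 242.4] F [-0.3  0.5 -0.5] M [-0.21  0.09 -0.08] w29.7
```

View pics/g6.png

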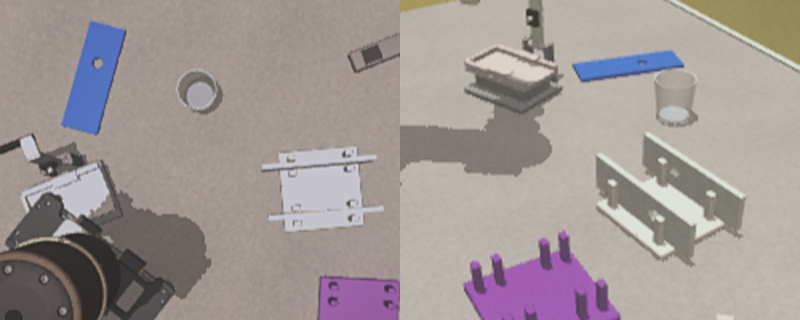

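The plate stands upright in the near slot (side crop ~(645,205)). Bar, cup, meter and the other plate all look right, so I'm handing in.

```bash
python3 -c "
from plant import bot
print(bot.close_job())"
```

```text
the job is handed in; nothing more can be done
None
```

The plate is standing on its long edge in the empty rack slot, let go, and the job is handed in. The clock read about 46 s of the 72 s allowed; the interface gives no verdict.

- **Clamp bar:** I lifted it to about 1.6 rad and left it up. It is still upright in the last pictures.
- **Sliding out:** I pulled the plate 27 mm, gripped it again nearer its middle, then drew it out to about 100 mm and lifted it clear.
- **Cradle:** The plate touched down within about 1 mm of the expected seat, was let go, and lay leaning in the cradle. I then took it by its upper long edge.
- **Rack:** It went into the slot with side forces under 2 N and met the base at the expected height. The final picture shows it upright in the near slot.
- **Left alone:** In the last pictures the other plate and the cup look where they were. Only part of the meter shows in that view, and that part also looks unmoved.

One check disagreed slightly: the top camera put the plate about 4 mm higher in the cradle than the contact measurement did. I went with the contact value, and the landing height in the rack agreed with it. I judged the final position by eye from the pictures and the contact force, not by a fresh measurement.

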